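# Check a sheared plate for rock on the surface plate

## Robot

A 6-joint arm with a two-finger parallel gripper is mounted at the origin on the work surface. World frame = base frame: x ahead of the robot, y to its left, z up, the work surface at z = 0. Lengths are in m, angles in rad, forces in N, time in s.
With the tool pointing down it reaches from about 0.35 to 0.975 m from the base axis. Payload 4.9 kg.
Tool frame: the origin (TCP) lies midway between the tips of the shut fingers; the grasp point (between the pads) lies behind it (manip.grasp_offset is the y of the grasp point in the tool frame, in m); y points along the fingers, z is the direction in which the jaws open and shut, and the axes are right-handed (so a half turn about y gives the same grasp; the last joint's range is limited). The gripper opens to 85 mm and grips with 20 to 120 N. Pads are 22 mm wide; open, the fingers measure 114 mm over their backs; the gripper's body (76 mm by 85 mm) begins 54 mm behind the grasp point. The pads swing forward as they close: fully open they stand 13 mm farther back than shut.
Start: joints at [-1.384, 0.053, 1.613, -0, 1.476, -0.119], TCP at [0.188, -0.596, 0.231] pointing down, gripper open.
Joint ranges: [-3.01, 3.01], [-1.01, 2.22], [0.06, 2.58], [-1.02, 4.17], [0.09, 2.62], [-3.14, 3.14]. Speed limits (rad/s): [2.57, 2.57, 3.14, 3.14, 3.14, 3.14].

## Interface

Orientations are given as a unit quaternion [w, x, y, z].
In Python, from plant import manip gives the robot as it stands. The module is installed in compiled form; this text tells all that it offers.
- The arm moves only by the shell command python3 -m jog 'ROWS'. ROWS is a JSON object of lists of equal length, an entry for each row: "offset": the shift along the world's x, y, z in units of 50 mm (1.0 is 50 mm), a list of three; "angular": the turn, a rotation vector about the world's x, y, z in units of 6 degrees (1.0 is 6 degrees), a list of three; "jaw": the finger opening in mm, from 0 to 85.4. In form: {"offset": [[tx, ty, tz], ...], "angular": [[ax, ay, az], ...], "jaw": [jaw, ...]}. A call has 1 to 12 rows; each row shifts and turns the commanded pose from where the row before left it; what a row does not reach is not made up. A row lasts 1/10 s, in which the tool goes at most 50 mm and 8.59 degrees, less where a joint would pass 70% of its speed; a pose out of reach is approached as far as the arm can. A call is refused whole if a number of a shift passes 1 or a number of a turn 1, either way. A call with a gripper value outside its range is refused whole. The fingers move at their own pace and stop on an object; the grip force is fixed at half the most. Time passes only in rows, so rows that do not move let the fingers close. It gives the time, the measured TCP pose, the force and the opening at its end, in the units of the state.
- manip.state(): the state, without advancing time (a new reading comes with each control period).
- manip.grab_frame(name): name is "scene" or "top" or "wrist"; returns the picture (400x640x3 uint8, blue, green, red); there is no depth.
- manip.camera_model(name): a dict with "fx", "fy", "cx", "cy" (pixels), "rvec" (rotation vector, rad) and "tvec" (3), from world to camera coordinates, as OpenCV has them; the wrist camera has in their place "mount" (4x4, takes a point from camera to tool coordinates, whose origin is the TCP and whose axes are the tool frame's). Camera axes: x right, y down, z forward; pixel columns grow to the right and rows downward; lengths in m; the calibration is good to about 2 mm. A picture is of the moment at which its call begins: read the wrist's pose just before it. camera_model takes no time and is no camera call.
- manip.job_done(): hands the job in, once; it reports no verdict.
The state is a dict: "time": time; "joint_pos": joint angles; "joint_vel": joint speeds; "joint_efforts": joint torques, N m; "tool_pos": TCP position; "tool_rot": TCP orientation; "contact_force": force on the tool from outside, world axes, zero at the start; "ft_torque": the same for the moment, N m; "gripper_width": opening from 0.0 (shut) to 1.0 (fully open).
Only numpy, scipy, OpenCV 4.12 (cv2) and the standard library are available. Lean on these libraries where they do the work, as an engineer would, in place of code of your own. Each camera call takes 0.05 s, during which the arm holds its last target.

## Task

Check the sheared aluminium plate lying on the granite for rock: with the fingertips press it lightly on its clipped corner, then on the square corner diagonally opposite, then on its rounded corner, and last on the square corner diagonally opposite that, coming off the plate after each press. Let a loose corner go down under the press, but do not lift the plate or push it along the granite, and leave the tools lying around it alone.

Things in the scene. Friction and masses are not known exactly. Their poses are not given: they have to be found in the camera images.
- granite: dark grey granite surface plate, 305 mm (its x) x 457 mm (its y) and 88 mm high with its feet, fixed on the bench. Origin at the centre of its underside at bench level; its top face is 88 mm above that
- blank: loose sheet-aluminium plate, bare metal, 200 (x) x 140 (y) x 5 mm, about 0.36 kg. Origin at the centre of its underside. Corner (-100,-70) mm is clipped at 45 deg, 32 mm along each edge; (-100,70) is rounded, radius 45 mm; (100,70) and (100,-70) are square. Slightly creased from clipped to opposite corner: the rounded corner stands 3 mm off the granite and goes down when pressed; its opposite then rises
- corner_clipped (a point): spot to press on the upper face at the clipped corner, 26 mm in from the lines of both edges; blank frame (-74,-44,5) mm. Any place within about 10 mm of it serves
- corner_opp_clipped (a point): spot to press on the upper face at the square corner diagonally opposite the clipped corner, 20 mm in from both edges; blank frame (80,50,5) mm. Within about 15 mm of it serves
- corner_rounded (a point): spot to press on the upper face at the rounded corner, 26 mm in from the lines of both edges; blank frame (-74,44,7.7) mm; when pressed it sinks 2.7 mm until the sheet lies on the granite, and then it is firm. Within about 10 mm of it serves
- corner_opp_rounded (a point): spot to press on the upper face at the square corner diagonally opposite the rounded corner, 20 mm in from both edges; blank frame (80,-50,5) mm. Within about 15 mm of it serves
- part_clipped: clipped corner; collider of this corner of the blank: everything of the plate outboard of a line that cuts both edges 70 mm from where the corner's point is (or, uncut, would be); same origin and axes as blank
- part_opp_clipped: square corner opposite the clipped one; collider of this corner of the blank: everything of the plate outboard of a line that cuts both edges 70 mm from where the corner's point is (or, uncut, would be); same origin and axes as blank
- part_rounded: rounded corner; collider of this corner of the blank: everything of the plate outboard of a line that cuts both edges 70 mm from where the corner's point is (or, uncut, would be); same origin and axes as blank
- part_opp_rounded: square corner opposite the rounded one; collider of this corner of the blank: everything of the plate outboard of a line that cuts both edges 70 mm from where the corner's point is (or, uncut, would be); same origin and axes as blank
- sight_punch: bystander: optical punch base, black waisted turned body, 34 mm across its foot, with a clear rod in the top, 44 mm tall, standing on one end of the granite. Origin at the centre of its underside
- centre_punch: bystander: bare steel centre punch, 10 mm thick, 72 mm long along its x, lying on the other end of the granite. Origin under its middle
- hammer: bystander: ball-peen hammer with a blue and black handle, 300 mm long along its x, head 100 mm across and 32 mm high, lying on the bench to the right of the granite (-y). Origin at bench level under the middle of the handle's axis, within 15 mm of half its length
- scriber: bystander: pen-shaped aluminium scriber, 11 mm thick, 148 mm long along its x, lying on the bench to the left of the granite (+y). Origin under its middle

How it is judged:
By the outcome, as a careful person would: the job done as asked, in the order asked, and still so for the second after the job is handed in, with the robot touching nothing.
It also fails if it takes over 54 s, if anything falls off the work surface, if the arm or the gripper's body presses on something with over 40 N, if the wrist force passes 120 N, or if a joint passes its speed limit or range.

## Working session

There is one attempt and no reset: what is moved stays moved. The work goes in short steps, Python scripts to look and compute and a shell command to move; the robot and the scene stay as the last step left them, time stands still between calls to the robot, and variables do not carry over. Pictures are saved under pics/ and viewed, and the job is handed in when it is done.

```bash
mkdir -p pics; python3 - <<'E'
from plant import manip
import cv2
print(manip.state()); print(manip.grasp_offset)
for n in("scene","top","wrist"):
    print(n,manip.camera_model(n))
for n in("scene","top"):
    cv2.imwrite(f"pics/{n}0.png",manip.grab_frame(n))
E
```

```text
{'time': 0.0, 'joint_pos': array([-1.38400799e+00,  5.33539844e-02,  1.61429284e+00, -2.01493501e-05,
        1.47599220e+00, -1.18965730e-01]), 'joint_vel': array([ 0.00028413,  0.00112873, -0.00175507, -0.00052144, -0.00020919,
       -0.00126767]), 'joint_efforts': array([ 1.40516637e-03, -3.93681800e+01, -3.70174098e+01, -1.09809398e-04,
        7.11614237e-03,  8.04695020e-06]), 'tool_pos': array([ 0.18803201, -0.5953932 ,  0.23006549]), 'tool_rot': array([ 0.1076488 , -0.10771204,  0.69958221, -0.69813651]), 'contact_force': array([ 0.46196024, -0.62894286,  0.22985548]), 'ft_torque': array([-0.02295545, -0.02393323,  0.02964388]), 'gripper_width': 1.0025803587767872}
-0.0187
scene {'fx': 370.5920881567965, 'fy': 370.5920881567965, 'cx': 320.84151975419036, 'cy': 204.1729499254526, 'rvec': array([ 1.80176142,  1.26267272, -0.67719905]), 'tvec': array([-0.18702325, -0.21318378,  1.51774407])}
top {'fx': 499.7704692022416, 'fy': 499.7704692022416, 'cx': 318.1659039183336, 'cy': 188.86216805535568, 'rvec': array([ 2.20331445, -2.14750464,  0.07047328]), 'tvec': array([-0.0100208 ,  0.59548532,  1.34433378])}
wrist {'fx': 289.18504400286395, 'fy': 289.18504400286395, 'cx': 319.464191366272, 'cy': 200.12171552937318, 'mount': array([[-1.37039602e-03,  9.59759643e-01,  2.80819426e-01,
        -7.07826493e-02],
       [-3.92031758e-05, -2.80819741e-01,  9.59760528e-01,
        -1.40589715e-01],
       [ 9.99999060e-01,  1.30424300e-03,  4.22459883e-04,
         6.36787441e-04],
       [ 0.00000000e+00,  0.00000000e+00,  0.00000000e+00,
         1.00000000e+00]])}
```

View pics/top0.png

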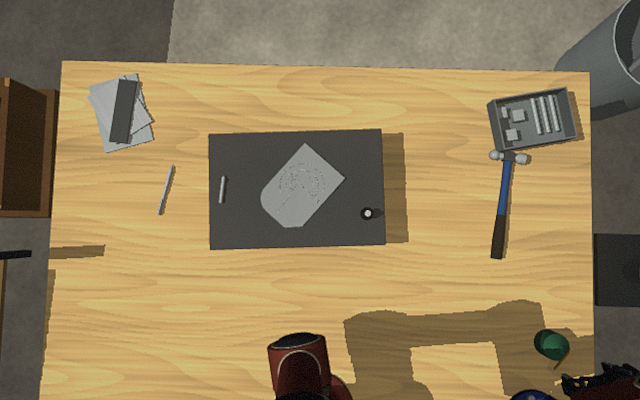

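View pics/scene0.png

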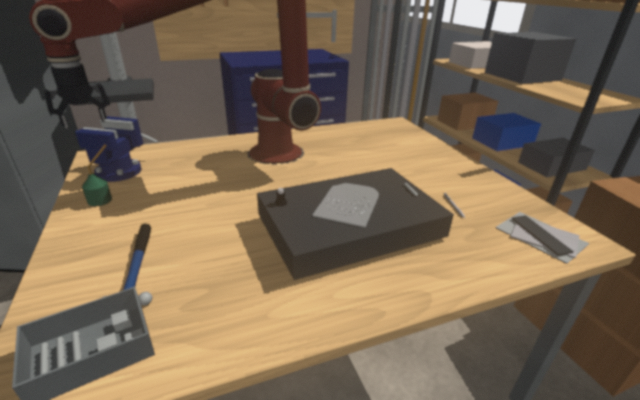

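The top view has the plate around (303,187). Its square corners are at about (305,143) and (345,178), the clip is at the bottom near (293,227), and the rounded corner is at left near (263,195). The sight punch is at (368,213) and the centre punch at (222,190). Next I'll measure.

```bash
cat > h.py <<'E'
import numpy as np,cv2
from scipy.spatial.transform import Rotation as R
from plant import manip
def cam(name,st=None):
    m=manip.camera_model(name)
    K=np.array([[m['fx'],0,m['cx']],[0,m['fy'],m['cy']],[0,0,1]])
    if name!='wrist':
        Rm=cv2.Rodrigues(m['rvec'])[0]; C=-Rm.T@m['tvec']; return K,Rm.T,C
    q=st['tool_rot']; T=np.eye(4);T[:3,:3]=R.from_quat([q[1],q[2],q[3],q[0]]).as_matrix();T[:3,3]=st['tool_pos']
    T=T@m['mount']; return K,T[:3,:3],T[:3,3]
def ray(c,uv,z):
    K,Rw,C=c
    uv=np.atleast_2d(np.asarray(uv,float)); d=np.c_[uv,np.ones(len(uv))]@np.linalg.inv(K).T@Rw.T
    return C+d*((z-C[2])/d[:,2])[:,None]
def proj(c,P):
    K,Rw,C=c
    p=(np.atleast_2d(P)-C)@Rw@K.T
    return p[:,:2]/p[:,2:]
def plate(img,c,roi,thr=110):
    g=cv2.cvtColor(img,cv2.COLOR_BGR2HSV); x0,y0,x1,y1=roi
    m=np.zeros(img.shape[:2],np.uint8)
    m[y0:y1,x0:x1]=((g[...,2]>thr)&(g[...,1]<50))[y0:y1,x0:x1]*255
    m=cv2.morphologyEx(m,cv2.MORPH_CLOSE,np.ones((3,3)))
    cs,_=cv2.findContours(m,cv2.RETR_EXTERNAL,cv2.CHAIN_APPROX_NONE)
    k=max(cs,key=cv2.contourArea)[:,0]
    P=ray(c,k,.093)[:,:2]
    return k,P,m
def fit(P):
    hull=cv2.convexHull((P*1000).astype(np.float32))
    (cx,cy),(w,h),a=cv2.minAreaRect(hull); cands=cv2.boxPoints(((cx,cy),(w,h),a))
    return (cx,cy),(w,h),a,cands
E
python3 - <<'E'
from h import *
img=cv2.imread('pics/top0.png');c=cam('top')
g=cv2.cvtColor(img,cv2.COLOR_BGR2HSV)
print(g[200,285],g[150,300],g[140,250],g[228,285])
k,P,m=plate(img,c,(240,135,357,240))
print(fit(P)); 
print('punch',ray(c,[[368,213],[371,213]],.088+.02),'cp',ray(c,[[224,178],[221,203]],.098))
print('granite',ray(c,[[209,135],[381,129],[385,244],[210,249]],.088))
o=cv2.resize(img[120:260,200:395],None,fx=4,fy=4,interpolation=cv2.INTER_NEAREST)
cv2.drawContours(o,[((k-[200,120])*4+2).astype(int)],-1,(0,0,255),1)
cv2.imwrite('pics/top0z.png',o)
E
```

```text
[ 60   8 150] [ 45  10 148] [20 32 72] [12 16 81]
((590.0242919921875, 54.521995544433594), (140.7525634765625, 200.46717834472656), 49.809425354003906, array([[468.03955 ,  65.44534 ],
       [621.1769  , -63.922546],
       [712.00903 ,  43.598648],
       [558.8717  , 172.96654 ]], dtype=float32))
punch [[ 0.53036678 -0.12474269  0.108     ]
 [ 0.53056387 -0.13239054  0.108     ]] cp [[0.61185007 0.24935831 0.098     ]
 [0.5467413  0.25448261 0.098     ]]
granite [[ 0.72557093  0.29564858  0.088     ]
 [ 0.75231982 -0.15652453  0.088     ]
 [ 0.4522323  -0.17173806  0.088     ]
 [ 0.42737958  0.28017847  0.088     ]]
```

View pics/top0z.png

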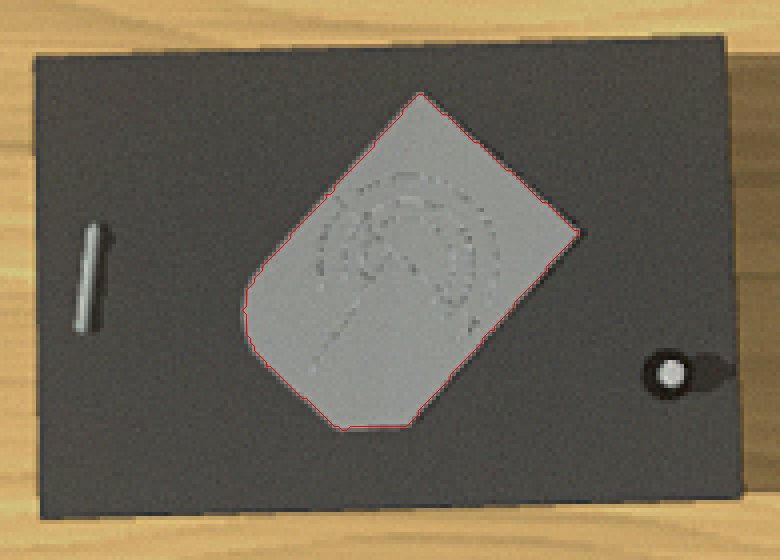

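The plate fits at 200.5 × 140.8 mm, centred at (0.590, 0.0545) with yaw about -40.2°. The press points work out to:

| Press point | x (m) | y (m) |
|---|---|---|
| Clipped | 0.505 | 0.069 |
| Opposite clipped | 0.683 | 0.041 |
| Rounded | 0.562 | 0.136 |
| Opposite rounded | 0.619 | -0.035 |

I'll shut the jaws and travel over high.

```bash
python3 -m jog '{"offset":[[0.4,0.8,0],[0.4,0.8,0],[0.4,0.8,0],[0.4,0.8,0],[0.4,0.8,0],[0.4,0.8,0],[0.4,0.8,0],[0.4,0.8,0],[0.4,0.8,0],[0.4,0.8,0],[0,0,0],[0,0,0]],"angular":[[0,0,0],[0,0,0],[0,0,0],[0,0,0],[0,0,0],[0,0,0],[0,0,0],[0,0,0],[0,0,0],[0,0,0],[0,0,0],[0,0,0]],"jaw":[0,0,0,0,0,0,0,0,0,0,0,0]}'; python3 - <<'E'
from h import *
st=manip.state();q=st['tool_rot'];print(R.from_quat([q[1],q[2],q[3],q[0]]).as_matrix().round(4),st)
E
```

```text
time: 1.3
tool_pos: [0.3882, -0.1953, 0.231]
tool_rot: [-0.108, 0.109, -0.699, 0.699]
contact_force: [0.1, -1.0, -0.6]
gripper_width: 0.003
[[-9.528e-01 -6.000e-04  3.035e-01]
 [-3.035e-01 -2.000e-04 -9.528e-01]
 [ 7.000e-04 -1.000e+00  0.000e+00]] {'time': 1.3, 'joint_pos': array([-6.37289905e-01, -4.31331304e-01,  2.03366282e+00, -5.50374720e-04,
        1.53963274e+00,  6.25187746e-01]), 'joint_vel': array([-0.04891987,  0.00670258, -0.00613365, -0.00308794, -0.00117582,
       -0.00085135]), 'joint_efforts': array([ 1.31137490e+00, -1.94888073e+01, -3.74709356e+01,  8.39864323e-02,
        2.57764634e-02,  2.37160956e-02]), 'tool_pos': array([ 0.3882129 , -0.19527908,  0.23096352]), 'tool_rot': array([-0.10835119,  0.10881258, -0.69867697,  0.69876343]), 'contact_force': array([ 0.12455272, -0.99153869, -0.56113701]), 'ft_torque': array([-0.00908536,  0.01650261, -0.01371589]), 'gripper_width': 0.0025255124747817683}
```

```bash
python3 -m jog '{"offset":[[0.39,0.88,0],[0.39,0.88,0],[0.39,0.88,0],[0.39,0.88,0],[0.39,0.88,0],[0.39,0.88,0],[0,0,0],[0,0,0],[0,0,0]],"angular":[[0,0,0],[0,0,0],[0,0,0],[0,0,0],[0,0,0],[0,0,0],[0,0,0],[0,0,0],[0,0,0]],"jaw":[0,0,0,0,0,0,0,0,0]}'; python3 - <<'E'
from h import *
st=manip.state();img=manip.grab_frame('wrist');c=cam('wrist',st)
cv2.imwrite('pics/w1.png',img)
print(st['tool_pos'],st['contact_force'])
ct=np.array([590,54.5]);th=np.radians(-40.2);ex=np.array([np.cos(th),np.sin(th)]);ey=np.array([-ex[1],ex[0]])
o=img.copy()
for a,b in((-74,-44),(80,50),(-74,44),(80,-50),(100,70),(100,-70),(-100,-38),(-68,-70)):
    p=(ct+a*ex+b*ey)/1000; u=proj(c,[p[0],p[1],.093])[0]; print(a,b,p.round(4),u.round(1))
    if abs(u).max()<2000: cv2.circle(o,tuple(int(v) for v in u),3,(0,0,255),-1)
cv2.imwrite('pics/w1o.png',o)
E
```

```text
time: 2.2
tool_pos: [0.5051, 0.0662, 0.2309]
tool_rot: [-0.107, 0.107, -0.699, 0.699]
contact_force: [0.2, -0.7, -0.1]
gripper_width: 0.003
[0.50507728 0.06624084 0.23093349] [ 0.22133347 -0.74495287 -0.10967974]
-74 -44 [0.5051 0.0687] [316.4 188.9]
80 50 [0.6834 0.0411] [411.4   0.8]
-74 44 [0.5619 0.1359] [264.9 110.5]
80 -50 [ 0.6188 -0.0353] [461.5 107.1]
100 70 [0.7116 0.0434] [422.1 -38.6]
100 -70 [ 0.6212 -0.0635] [490.4 114.2]
-100 -38 [0.4891 0.09  ] [291.2 197.5]
-68 -70 [0.4929 0.0449] [335.2 206.9]
```

View pics/w1o.png

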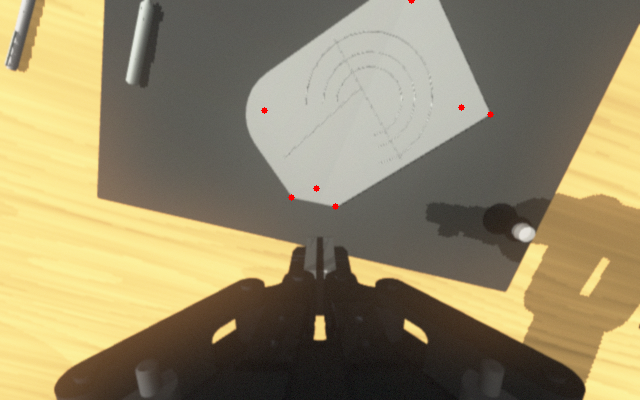

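The wrist view agrees with the fit: the projected clip ends land at (291,197) and (335,207) and the corner at (490,114), all on the plate outline. Descending on the clipped corner.

```bash
python3 -m jog '{"offset":[[0,0.05,-0.6],[0,0,-0.6],[0,0,-0.6],[0,0,-0.4],[0,0,-0.2],[0,0,0],[0,0,0]],"angular":[[0,0,0],[0,0,0],[0,0,0],[0,0,0],[0,0,0],[0,0,0],[0,0,0]],"jaw":[0,0,0,0,0,0,0]}'
```

```text
time: 2.95
tool_pos: [0.5059, 0.0698, 0.1125]
tool_rot: [-0.108, 0.107, -0.699, 0.699]
contact_force: [0.2, 0.3, -0.1]
gripper_width: 0.004
```

```bash
python3 -m jog '{"offset":[[0,0,-0.1],[0,0,-0.1],[0,0,-0.1],[0,0,0],[0,0,0]],"angular":[[0,0,0],[0,0,0],[0,0,0],[0,0,0],[0,0,0]],"jaw":[0,0,0,0,0]}';  python3 -m jog '{"offset":[[0,0,-0.02],[0,0,-0.02],[0,0,0],[0,0,0]],"angular":[[0,0,0],[0,0,0],[0,0,0],[0,0,0]],"jaw":[0,0,0,0]}'
```

```text
time: 3.45
tool_pos: [0.505, 0.0706, 0.0961]
tool_rot: [0.108, -0.108, 0.699, -0.699]
contact_force: [0.1, 0.6, 0.4]
gripper_width: 0.001
time: 3.85
tool_pos: [0.5052, 0.0705, 0.0943]
tool_rot: [-0.108, 0.108, -0.699, 0.699]
contact_force: [-0.2, -1.0, -0.2]
gripper_width: 0.004
```

```bash
python3 -m jog '{"offset":[[0,0,-0.02],[0,0,0],[0,0,0]],"angular":[[0,0,0],[0,0,0],[0,0,0]],"jaw":[0,0,0]}';  python3 -m jog '{"offset":[[0,0,-0.01],[0,0,0],[0,0,0]],"angular":[[0,0,0],[0,0,0],[0,0,0]],"jaw":[0,0,0]}'
```

```text
time: 4.15
tool_pos: [0.5052, 0.0705, 0.0934]
tool_rot: [-0.108, 0.108, -0.699, 0.699]
contact_force: [-0.2, -0.7, 1.7]
gripper_width: -0.001
time: 4.45
tool_pos: [0.5053, 0.0705, 0.093]
tool_rot: [0.108, -0.108, 0.699, -0.699]
contact_force: [-0.5, 1.1, 3.0]
gripper_width: -0.002
```

```bash
python3 -m jog '{"offset":[[0,0,-0.01],[0,0,0],[0,0,0]],"angular":[[0,0,0],[0,0,0],[0,0,0]],"jaw":[0,0,0]}';  python3 -m jog '{"offset":[[0,0,-0.01],[0,0,0],[0,0,0]],"angular":[[0,0,0],[0,0,0],[0,0,0]],"jaw":[0,0,0]}'
```

```text
time: 4.75
tool_pos: [0.5053, 0.0706, 0.093]
tool_rot: [0.108, -0.108, 0.699, -0.699]
contact_force: [-3.2, 0.2, 5.5]
gripper_width: -0.002
time: 5.05
tool_pos: [0.5053, 0.0706, 0.093]
tool_rot: [-0.108, 0.108, -0.699, 0.699]
contact_force: [-3.6, 0.8, 9.3]
gripper_width: 0.002
```

Firm press of about 9 N reached. Lifting off vertically, then over to the opposite square corner.

```bash
python3 -m jog '{"offset":[[0,0,0.1],[0,0,0.3],[0,0,0.3],[0,0,0]],"angular":[[0,0,0],[0,0,0],[0,0,0],[0,0,0]],"jaw":[0,0,0,0]}'; python3 -m jog '{"offset":[[0.6,-0.1,0],[0.6,-0.1,0],[0.6,-0.1,0],[0.6,-0.1,0],[0.6,-0.1,0],[0.56,-0.09,0],[0,0,0],[0,0,0]],"angular":[[0,0,0],[0,0,0],[0,0,0],[0,0,0],[0,0,0],[0,0,0],[0,0,0],[0,0,0]],"jaw":[0,0,0,0,0,0,0,0]}'; python3 - <<'E'
from h import *
img=manip.grab_frame('top');cv2.imwrite('pics/top1.png',img)
E
```

```text
time: 5.45
tool_pos: [0.5074, 0.0705, 0.1304]
tool_rot: [-0.11, 0.106, -0.698, 0.699]
contact_force: [1.3, 0.4, -0.0]
gripper_width: -0.004
time: 6.25
tool_pos: [0.683, 0.041, 0.1263]
tool_rot: [0.107, -0.108, 0.699, -0.699]
contact_force: [-0.0, 0.2, -0.6]
gripper_width: 0.001
```

View pics/top1.png

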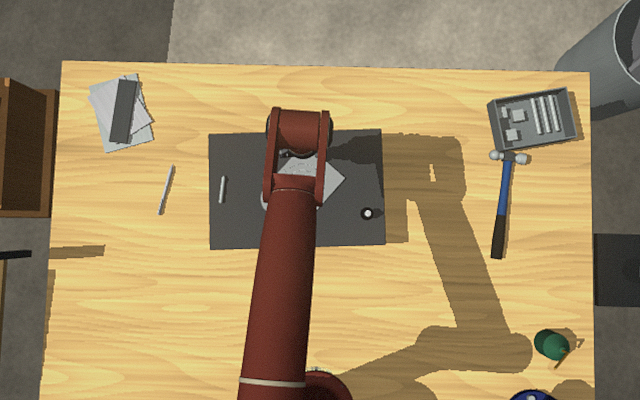

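The arm hides part of the plate, but the visible right corner is still at (345,178), so the plate hasn't moved. Second press next.

```bash
python3 -m jog '{"offset":[[0,0,-0.2],[0,0,-0.2],[0,0,-0.15],[0,0,-0.05],[0,0,0],[0,0,0],[0,0,0]],"angular":[[0,0,0],[0,0,0],[0,0,0],[0,0,0],[0,0,0],[0,0,0],[0,0,0]],"jaw":[0,0,0,0,0,0,0]}';  python3 -m jog '{"offset":[[0,0,-0.02],[0,0,-0.02],[0,0,0],[0,0,0]],"angular":[[0,0,0],[0,0,0],[0,0,0],[0,0,0]],"jaw":[0,0,0,0]}'
```

```text
time: 7.0
tool_pos: [0.6836, 0.041, 0.0975]
tool_rot: [-0.108, 0.107, -0.699, 0.699]
contact_force: [0.1, -1.2, -1.3]
gripper_width: 0.001
time: 7.4
tool_pos: [0.6831, 0.041, 0.0947]
tool_rot: [0.108, -0.108, 0.699, -0.699]
contact_force: [-0.1, -0.1, -0.9]
gripper_width: 0.0
```

```bash
python3 -m jog '{"offset":[[0,0,-0.01],[0,0,0],[0,0,0]],"angular":[[0,0,0],[0,0,0],[0,0,0]],"jaw":[0,0,0]}';  python3 -m jog '{"offset":[[0,0,-0.01],[0,0,0],[0,0,0]],"angular":[[0,0,0],[0,0,0],[0,0,0]],"jaw":[0,0,0]}'
```

```text
time: 7.7
tool_pos: [0.6831, 0.041, 0.0943]
tool_rot: [0.108, -0.108, 0.699, -0.699]
contact_force: [0.4, 0.5, -0.3]
gripper_width: -0.003
time: 8.0
tool_pos: [0.6831, 0.041, 0.0938]
tool_rot: [0.108, -0.108, 0.699, -0.699]
contact_force: [-1.1, 1.1, 1.1]
gripper_width: 0.0
```

```bash
python3 -m jog '{"offset":[[0,0,-0.01],[0,0,0],[0,0,0]],"angular":[[0,0,0],[0,0,0],[0,0,0]],"jaw":[0,0,0]}';  python3 -m jog '{"offset":[[0,0,-0.01],[0,0,0],[0,0,0]],"angular":[[0,0,0],[0,0,0],[0,0,0]],"jaw":[0,0,0]}'
```

```text
time: 8.3
tool_pos: [0.6831, 0.041, 0.0933]
tool_rot: [0.108, -0.108, 0.699, -0.699]
contact_force: [-0.3, 0.2, -0.6]
gripper_width: -0.001
time: 8.6
tool_pos: [0.6832, 0.041, 0.0931]
tool_rot: [0.108, -0.108, 0.699, -0.699]
contact_force: [-1.5, 0.3, 2.3]
gripper_width: -0.004
```

```bash
python3 -m jog '{"offset":[[0,0,-0.01],[0,0,0],[0,0,0]],"angular":[[0,0,0],[0,0,0],[0,0,0]],"jaw":[0,0,0]}'
```

```text
time: 8.9
tool_pos: [0.6832, 0.041, 0.0931]
tool_rot: [-0.108, 0.108, -0.699, 0.699]
contact_force: [-3.1, 0.5, 5.3]
gripper_width: 0.006
```

```bash
python3 -m jog '{"offset":[[-0.004,0,-0.005],[-0.004,0,-0.005],[0,0,0],[0,0,0]],"angular":[[0,0,0],[0,0,0],[0,0,0],[0,0,0]],"jaw":[0,0,0,0]}'
```

```text
time: 9.3
tool_pos: [0.6832, 0.041, 0.0931]
tool_rot: [-0.108, 0.107, -0.699, 0.699]
contact_force: [-2.2, -0.6, 5.6]
gripper_width: -0.004
```

```bash
python3 -m jog '{"offset":[[-0.004,0,-0.005],[-0.004,0,-0.005],[0,0,0],[0,0,0]],"angular":[[0,0,0],[0,0,0],[0,0,0],[0,0,0]],"jaw":[0,0,0,0]}'
```

```text
time: 9.7
tool_pos: [0.6832, 0.041, 0.0931]
tool_rot: [-0.108, 0.107, -0.699, 0.699]
contact_force: [-1.5, -0.2, 7.2]
gripper_width: -0.002
```

Pressed at about 7 N. Off, then over to the rounded corner.

```bash
python3 -m jog '{"offset":[[0,0,0.1],[0,0,0.3],[0,0,0.3],[0,0,0]],"angular":[[0,0,0],[0,0,0],[0,0,0],[0,0,0]],"jaw":[0,0,0,0]}'; python3 -m jog '{"offset":[[-0.6,0.475,0],[-0.6,0.475,0],[-0.6,0.475,0],[-0.6,0.475,0],[0,0,0],[0,0,0]],"angular":[[0,0,0],[0,0,0],[0,0,0],[0,0,0],[0,0,0],[0,0,0]],"jaw":[0,0,0,0,0,0]}'; python3 - <<'E'
from h import *
st=manip.state();img=manip.grab_frame('wrist');c=cam('wrist',st)
ct=np.array([590,54.5]);th=np.radians(-40.2);ex=np.array([np.cos(th),np.sin(th)]);ey=np.array([-ex[1],ex[0]])
for a,b in((-74,44),(80,-50),(100,70),(100,-70),(-100,-38),(-68,-70),(-100,25),(-55,70)):
    p=(ct+a*ex+b*ey)/1000; u=proj(c,[p[0],p[1],.093])[0]
    if abs(u).max()<2000: cv2.circle(img,tuple(int(round(v)) for v in u),2,(0,0,255),-1)
cv2.imwrite('pics/w2o.png',img);print(st['tool_pos'])
E
```

```text
time: 10.1
tool_pos: [0.6846, 0.0409, 0.1305]
tool_rot: [-0.11, 0.105, -0.698, 0.699]
contact_force: [0.2, 0.5, 0.4]
gripper_width: 0.0
time: 10.7
tool_pos: [0.5622, 0.1364, 0.1266]
tool_rot: [-0.108, 0.108, -0.699, 0.699]
contact_force: [0.6, 0.7, 0.5]
gripper_width: 0.002
[0.56219509 0.13640575 0.12660888]
```

View pics/w2o.png

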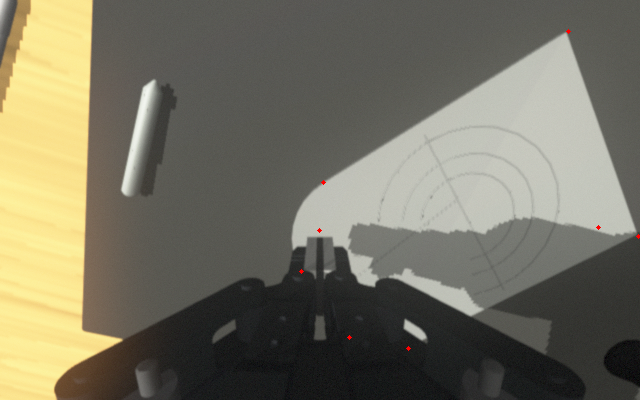

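The corner at (568,31) and the rounded edge at (323,182) still match the projections, so the plate is unmoved. Pressing the rounded corner in small steps, with contact expected near z = 0.0957.

```bash
python3 -m jog '{"offset":[[0,0,-0.2],[0,0,-0.2],[0,0,-0.1],[0,0,-0.04],[0,0,0],[0,0,0]],"angular":[[0,0,0],[0,0,0],[0,0,0],[0,0,0],[0,0,0],[0,0,0]],"jaw":[0,0,0,0,0,0]}';  python3 -m jog '{"offset":[[0,0,-0.02],[0,0,-0.02],[0,0,0],[0,0,0]],"angular":[[0,0,0],[0,0,0],[0,0,0],[0,0,0]],"jaw":[0,0,0,0]}'
```

```text
time: 11.35
tool_pos: [0.5626, 0.1359, 0.0994]
tool_rot: [-0.108, 0.108, -0.699, 0.699]
contact_force: [0.6, -0.6, 0.2]
gripper_width: -0.003
time: 11.75
tool_pos: [0.5624, 0.1361, 0.0974]
tool_rot: [0.108, -0.108, 0.699, -0.699]
contact_force: [-0.7, -0.1, -0.5]
gripper_width: -0.001
```

```bash
python3 -m jog '{"offset":[[0,0,-0.01],[0,0,-0.01],[0,0,0],[0,0,0]],"angular":[[0,0,0],[0,0,0],[0,0,0],[0,0,0]],"jaw":[0,0,0,0]}';  python3 -m jog '{"offset":[[0,0,-0.01],[0,0,-0.01],[0,0,0],[0,0,0]],"angular":[[0,0,0],[0,0,0],[0,0,0],[0,0,0]],"jaw":[0,0,0,0]}'
```

```text
time: 12.15
tool_pos: [0.5623, 0.136, 0.0963]
tool_rot: [0.108, -0.108, 0.699, -0.699]
contact_force: [-0.0, 0.1, -0.7]
gripper_width: -0.002
time: 12.55
tool_pos: [0.5623, 0.136, 0.0953]
tool_rot: [-0.108, 0.108, -0.699, 0.699]
contact_force: [0.1, 0.3, -0.4]
gripper_width: 0.003
```

```bash
python3 -m jog '{"offset":[[0,0,-0.01],[0,0,-0.01],[0,0,0],[0,0,0]],"angular":[[0,0,0],[0,0,0],[0,0,0],[0,0,0]],"jaw":[0,0,0,0]}';  python3 -m jog '{"offset":[[0,0,-0.01],[0,0,-0.01],[0,0,0],[0,0,0]],"angular":[[0,0,0],[0,0,0],[0,0,0],[0,0,0]],"jaw":[0,0,0,0]}'
```

```text
time: 12.95
tool_pos: [0.5623, 0.136, 0.0943]
tool_rot: [0.108, -0.108, 0.699, -0.699]
contact_force: [0.8, -0.5, -0.1]
gripper_width: -0.001
time: 13.35
tool_pos: [0.5623, 0.136, 0.0933]
tool_rot: [0.108, -0.108, 0.699, -0.699]
contact_force: [0.1, -0.4, -0.8]
gripper_width: 0.004
```

```bash
python3 -m jog '{"offset":[[0,0,-0.01],[0,0,0],[0,0,0]],"angular":[[0,0,0],[0,0,0],[0,0,0]],"jaw":[0,0,0]}';  python3 -m jog '{"offset":[[0,0,-0.01],[0,0,0],[0,0,0]],"angular":[[0,0,0],[0,0,0],[0,0,0]],"jaw":[0,0,0]}'
```

```text
time: 13.65
tool_pos: [0.5624, 0.136, 0.0931]
tool_rot: [0.108, -0.108, 0.699, -0.699]
contact_force: [-1.7, 0.0, 3.5]
gripper_width: -0.001
time: 13.95
tool_pos: [0.5624, 0.136, 0.0931]
tool_rot: [-0.108, 0.108, -0.699, 0.699]
contact_force: [-2.5, -0.6, 5.9]
gripper_width: -0.002
```

```bash
python3 -m jog '{"offset":[[-0.004,-0.001,-0.005],[-0.004,-0.001,-0.005],[0,0,0],[0,0,0]],"angular":[[0,0,0],[0,0,0],[0,0,0],[0,0,0]],"jaw":[0,0,0,0]}'; python3 -c "
from h import *
cv2.imwrite('pics/scene3.png',manip.grab_frame('scene'))"
```

```text
time: 14.35
tool_pos: [0.5624, 0.136, 0.0931]
tool_rot: [0.108, -0.107, 0.699, -0.699]
contact_force: [-2.0, 0.7, 7.0]
gripper_width: 0.003
```

Rounded corner sank to firm at z = 0.0931 with about 7 N. Off, then over to the last corner.

```bash
python3 -m jog '{"offset":[[0,0,0.05],[0,0,0.05],[0,0,0.3],[0,0,0.3],[0,0,0]],"angular":[[0,0,0],[0,0,0],[0,0,0],[0,0,0],[0,0,0]],"jaw":[0,0,0,0,0]}'; python3 -m jog '{"offset":[[0.19,-0.57,0],[0.19,-0.57,0],[0.19,-0.57,0],[0.19,-0.57,0],[0.19,-0.57,0],[0.19,-0.57,0],[0,0,0],[0,0,0]],"angular":[[0,0,0],[0,0,0],[0,0,0],[0,0,0],[0,0,0],[0,0,0],[0,0,0],[0,0,0]],"jaw":[0,0,0,0,0,0,0,0]}'; python3 - <<'E'
from h import *
st=manip.state();img=manip.grab_frame('wrist');c=cam('wrist',st)
ct=np.array([590,54.5]);th=np.radians(-40.2);ex=np.array([np.cos(th),np.sin(th)]);ey=np.array([-ex[1],ex[0]])
for a,b in((-74,44),(80,-50),(100,70),(100,-70),(-100,-38),(-68,-70),(-100,25),(-55,70)):
    p=(ct+a*ex+b*ey)/1000; u=proj(c,[p[0],p[1],.093])[0]
    if abs(u).max()<2000: cv2.circle(img,tuple(int(round(v)) for v in u),2,(0,0,255),-1)
cv2.imwrite('pics/w3o.png',img);print(st['tool_pos'])
E
```

```text
time: 14.9
tool_pos: [0.5643, 0.1362, 0.1308]
tool_rot: [-0.11, 0.105, -0.699, 0.699]
contact_force: [0.2, -0.1, 0.4]
gripper_width: 0.002
time: 15.7
tool_pos: [0.619, -0.0354, 0.1269]
tool_rot: [0.107, -0.107, 0.699, -0.699]
contact_force: [-0.9, -0.5, 0.6]
gripper_width: 0.004
[ 0.61901548 -0.03543406  0.12689579]
```

View pics/w3o.png

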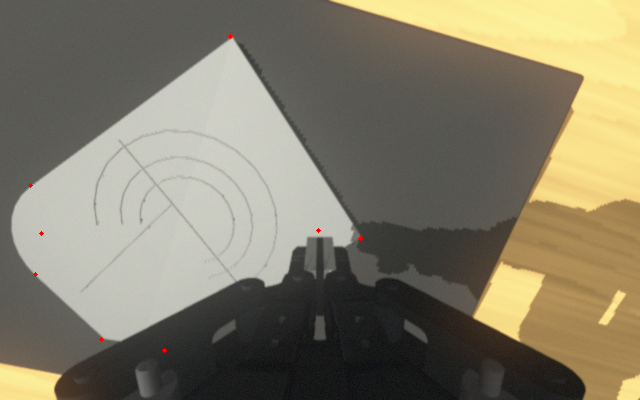

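The plate is still in place: the square corner at (231,36), the clip end at (101,339) and the near corner at (360,238) all match. Last press, starting from above in case this corner now stands up.

```bash
python3 -m jog '{"offset":[[0,0,-0.2],[0,0,-0.2],[0,0,-0.1],[0,0,-0.04],[0,0,0],[0,0,0]],"angular":[[0,0,0],[0,0,0],[0,0,0],[0,0,0],[0,0,0],[0,0,0]],"jaw":[0,0,0,0,0,0]}';  python3 -m jog '{"offset":[[0,0,-0.02],[0,0,-0.02],[0,0,0],[0,0,0]],"angular":[[0,0,0],[0,0,0],[0,0,0],[0,0,0]],"jaw":[0,0,0,0]}'
```

```text
time: 16.35
tool_pos: [0.6191, -0.035, 0.1]
tool_rot: [-0.108, 0.108, -0.699, 0.699]
contact_force: [-0.4, -0.4, 0.5]
gripper_width: -0.002
time: 16.75
tool_pos: [0.619, -0.0351, 0.0979]
tool_rot: [-0.108, 0.108, -0.699, 0.699]
contact_force: [0.5, 0.8, 0.5]
gripper_width: -0.002
```

```bash
python3 -m jog '{"offset":[[0,0,-0.01],[0,0,-0.01],[0,0,0],[0,0,0]],"angular":[[0,0,0],[0,0,0],[0,0,0],[0,0,0]],"jaw":[0,0,0,0]}';  python3 -m jog '{"offset":[[0,0,-0.01],[0,0,-0.01],[0,0,0],[0,0,0]],"angular":[[0,0,0],[0,0,0],[0,0,0],[0,0,0]],"jaw":[0,0,0,0]}'
```

```text
time: 17.15
tool_pos: [0.6189, -0.0351, 0.0967]
tool_rot: [0.108, -0.108, 0.699, -0.699]
contact_force: [-0.4, 0.1, 0.6]
gripper_width: -0.003
time: 17.55
tool_pos: [0.6189, -0.0351, 0.0958]
tool_rot: [0.108, -0.108, 0.699, -0.699]
contact_force: [-1.0, -0.7, -0.1]
gripper_width: -0.005
```

```bash
python3 -m jog '{"offset":[[0,0,-0.01],[0,0,-0.01],[0,0,0],[0,0,0]],"angular":[[0,0,0],[0,0,0],[0,0,0],[0,0,0]],"jaw":[0,0,0,0]}'
```

```text
time: 17.95
tool_pos: [0.6189, -0.0351, 0.0948]
tool_rot: [0.108, -0.108, 0.699, -0.699]
contact_force: [-0.1, 0.6, -0.9]
gripper_width: 0.0
```

```bash
python3 -m jog '{"offset":[[0,0,-0.01],[0,0,-0.01],[0,0,0],[0,0,0]],"angular":[[0,0,0],[0,0,0],[0,0,0],[0,0,0]],"jaw":[0,0,0,0]}';python3 -m jog '{"offset":[[0,0,-0.01],[0,0,0],[0,0,0]],"angular":[[0,0,0],[0,0,0],[0,0,0]],"jaw":[0,0,0]}'
```

```text
time: 18.35
tool_pos: [0.6189, -0.0351, 0.0938]
tool_rot: [0.108, -0.108, 0.699, -0.699]
contact_force: [-0.5, -0.5, 1.2]
gripper_width: -0.002
time: 18.65
tool_pos: [0.6189, -0.0351, 0.0933]
tool_rot: [0.108, -0.108, 0.699, -0.699]
contact_force: [0.5, -0.1, -0.3]
gripper_width: -0.003
```

```bash
python3 -m jog '{"offset":[[0,0,-0.01],[0,0,0],[0,0,0]],"angular":[[0,0,0],[0,0,0],[0,0,0]],"jaw":[0,0,0]}';python3 -m jog '{"offset":[[-0.003,0,-0.01],[0,0,0],[0,0,0]],"angular":[[0,0,0],[0,0,0],[0,0,0]],"jaw":[0,0,0]}'
```

```text
time: 18.95
tool_pos: [0.6191, -0.0351, 0.0931]
tool_rot: [-0.108, 0.108, -0.699, 0.699]
contact_force: [-0.9, -0.1, 1.4]
gripper_width: 0.002
time: 19.25
tool_pos: [0.6191, -0.0351, 0.0931]
tool_rot: [-0.108, 0.108, -0.699, 0.699]
contact_force: [-2.9, 0.4, 5.3]
gripper_width: -0.001
```

```bash
python3 -m jog '{"offset":[[-0.004,0,-0.005],[-0.004,0,-0.005],[0,0,0],[0,0,0]],"angular":[[0,0,0],[0,0,0],[0,0,0],[0,0,0]],"jaw":[0,0,0,0]}'
```

```text
time: 19.65
tool_pos: [0.6191, -0.0351, 0.0931]
tool_rot: [-0.108, 0.107, -0.699, 0.699]
contact_force: [-3.0, 0.5, 5.8]
gripper_width: -0.002
```

```bash
python3 -m jog '{"offset":[[-0.004,0,-0.005],[-0.004,0,-0.005],[0,0,0]],"angular":[[0,0,0],[0,0,0],[0,0,0]],"jaw":[0,0,0]}'; python3 -m jog '{"offset":[[0,0,0.05],[0,0,0.05],[0,0,0.4],[0,0,0.6],[0,0,0.8],[0,0,0.8],[0,0,0]],"angular":[[0,0,0],[0,0,0],[0,0,0],[0,0,0],[0,0,0],[0,0,0],[0,0,0]],"jaw":[0,0,0,0,0,0,0]}'; python3 -m jog '{"offset":[[-0.4,-0.8,0],[-0.4,-0.8,0],[-0.4,-0.8,0],[-0.4,-0.8,0],[-0.4,-0.8,0],[-0.4,-0.8,0],[-0.4,-0.8,0],[-0.4,-0.8,0],[0,0,0],[0,0,0]],"angular":[[0,0,0],[0,0,0],[0,0,0],[0,0,0],[0,0,0],[0,0,0],[0,0,0],[0,0,0],[0,0,0],[0,0,0]],"jaw":[0,0,0,0,0,0,0,0,0,0]}'; python3 - <<'E'
from h import *
img=manip.grab_frame('top');cv2.imwrite('pics/top9.png',img);c=cam('top')
k,P,m=plate(img,c,(240,135,357,240));print(fit(P)[:3],manip.state()['joint_vel'].round(3))
E
```

```text
time: 19.95
tool_pos: [0.6191, -0.0351, 0.093]
tool_rot: [-0.109, 0.107, -0.699, 0.699]
contact_force: [-1.9, 0.9, 7.4]
gripper_width: -0.004
time: 20.65
tool_pos: [0.6214, -0.0357, 0.234]
tool_rot: [-0.112, 0.104, -0.697, 0.7]
contact_force: [1.0, -0.2, 0.5]
gripper_width: 0.001
time: 21.65
tool_pos: [0.4572, -0.3555, 0.2251]
tool_rot: [0.107, -0.107, 0.7, -0.698]
contact_force: [1.0, 0.1, 0.1]
gripper_width: 0.0
((589.88623046875, 54.50299072265625), (140.99853515625, 200.64051818847656), 49.85200881958008) [ 0.026 -0.006 -0.001 -0.002  0.001 -0.   ]
```

View pics/top9.png

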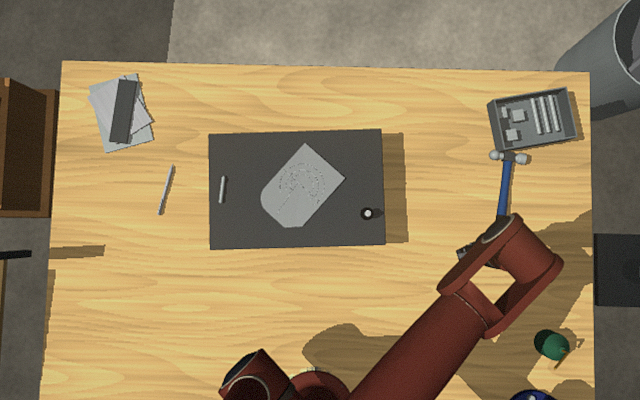

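The plate fits at (589.9, 54.5) mm and 49.85°, against (590.0, 54.5) and 49.81° before. The punches at (368,213) and (222,190), the hammer and the scriber are where they were, and the arm is clear. Handing in.

```bash
python3 -c "
from plant import manip
print(manip.job_done(), manip.state()['time'])"
```

```text
the job is handed in; nothing more can be done
the job is handed in; nothing more can be done
```

I pressed all four corners with the shut fingertips in the order asked, came straight up off the plate after each press, and handed the job in. The last clock reading was 21.7 s of the 54 s allowed.

| Press | Upward force reading (N) | What the corner did |
|---|---|---|
| Clipped corner | about 9 | firm at z = 0.093 m |
| Square corner opposite the clipped one | about 7 | firm at z = 0.093 m |
| Rounded corner | about 7 | sank from its raised position to firm at z = 0.093 m |
| Square corner opposite the rounded one | about 7 | firm at z = 0.093 m |

- **Plate position:** the top camera puts the plate within about 0.15 mm and 0.05° of where it started. The side force on the fingertips reached 3.6 N during the first press, so I eased it off in the later ones.
- **Tools:** the final picture shows both punches and the scriber where they were. It also shows the hammer's head and upper handle unmoved. The arm hid the lower end of the hammer's handle, so I could not check that part.
- **Not settled:** the force noise of about 1 N hid the moment of first contact on the rounded corner. I judged its sinking from the known 2.7 mm gap and the firm stop at plate height. I also could not tell whether the last corner stood up before I pressed it.

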